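Swap tin and pump bottle, then hold the clean cap over the tin with tongs

ROBOT

A 6-joint arm with a two-finger parallel gripper is mounted at the origin on the work surface. World frame = base frame: x ahead of the robot, y to its left, z up, the work surface at z = 0. Lengths are in m, angles in rad, forces in N, time in s.
With the tool pointing down it reaches from about 0.25 to 0.725 m from the base axis. Payload 4 kg.
Tool frame: the origin (TCP) lies on the centre line of the jaws, within the pads' length; the fingertips stand 17 mm ahead of it and the grasp point (between the pads) lies 2 mm behind it; z points along the fingers, y is the line along which they close (so a half turn about z gives the same grasp; the last joint's range is limited). The gripper opens to 85 mm and grips with 20 to 120 N. Pads are 22 mm wide; open, the fingers measure 114 mm over their backs; the gripper's body (76 mm by 85 mm) begins 54 mm behind the grasp point. The pads swing forward as they close: fully open they stand 13 mm farther back than shut.
Start: joints at [-1.1, 0.241, 0.005, 1.335, 0, 1.571], TCP at [0.227, -0.446, 0.248] pointing down, gripper open.
Joint ranges: [-2.72, 2.72], [-1.05, 1.87], [-1.09, 1.28], [-1.99, 2.15], [-1.42, 1.44], [-3.14, 3.14]. Speed limits (rad/s): [2.79, 2.79, 3.14, 3.14, 3.14, 3.14].

INTERFACE

Orientations are given as a unit quaternion [x, y, z, w].
In Python, from workcell import bot, camera, get_calibration gives the robot as it stands.
- The arm moves only by the tool apply_moves, never from a script. Its argument "steps" is a list of rows, each a list of 3 entries, a list of its own where there are three numbers: the shift along the tool's x, y, z as a fraction of full scale, then the turn, a rotation vector about the tool's x, y, z as a fraction of full scale, then the opening, from 0 (shut) to 1 (fully open). A call has exactly 8 rows; each row shifts and turns the commanded pose from where the row before left it, along the tool's axes as they then stand; what a row does not reach is not made up. Full scale, the value 1, is 20 cm for a shift and pi rad for a turn. A row lasts 1/12 s, in which the tool goes at most 41.7 mm and 7.16 degrees, less where a joint would pass 70% of its speed; a pose out of reach is approached as far as the arm can. A call with a number of a shift or a turn outside -1 to 1 is refused whole. A call with a gripper value outside its range is refused whole. The fingers move at their own pace and stop on an object; the grip force is fixed at half the most. Time passes only in rows, so rows that do not move let the fingers close, or fill a call up. It gives the time, the measured TCP pose, the force, the opening and the grip force at its end, in the units of the state.
- bot.get_obs(): the state, without advancing time (a new reading comes with each control period).
- camera(name): name is "scene" or "top"; returns (picture, depth): 420x560x3 uint8, red, green, blue; 420x560 float32, m along the optical axis (not along the pixel's ray), 0 where there is no reading.
- get_calibration(name): a dict with "fov_y" (degrees; the focal length in pixels is half the picture's height over the tangent of half this angle, whatever the lens; pixels are square), "cx", "cy" (the principal point, pixels), "rvec" (rotation vector, rad) and "tvec" (3), from world to camera coordinates, as OpenCV has them. Camera axes: x right, y down, z forward; pixel columns grow to the right and rows downward; lengths in m; the calibration is good to about 2 mm. A picture is of the moment at which its call begins. get_calibration takes no time and is no camera call.
- bot.job_done(): hands the job in; it is judged then, once.
The state is a dict: "clock": time; "joint_pos": joint angles; "joint_vel": joint speeds; "tau": joint torques, N m; "eef_pos": TCP position; "tool_rot": TCP orientation; "ft_force": force on the tool from outside, world axes, zero at the start; "ft_torque": the same for the moment, N m; "grip_width": finger opening in m; "grasp_force": force on a finger pad.
Only numpy, scipy, OpenCV 4.12 (cv2) and the standard library are available. Lean on these libraries where they do the work, as an engineer would, in place of code of your own. Each camera call takes 0.05 s, during which the arm holds its last target. There are 200 camera calls.

TASK

The open tin and the pump bottle have been put on each other's mats: swap them, so that the tin stands upright in the middle of the round mat and the bottle upright in the middle of the square one. Then take up the tongs, close their tips on the freshly sterilised bottle cap on the drying stand, and hold it lifted clear over the mouth of the tin to drip off: finish while still holding it there with the tongs, nothing put down. Only the tongs may touch the cap, do not let it fall off the stand or drop, and leave the other things on the dresser where they are.

Things in the scene. Friction and masses are not known exactly. Their poses are not given: they have to be found in the camera images.
- tin_center (a point): open, empty aluminium tin, an upright cylinder 60 mm in diameter and 70 mm high with a 3 mm wall; this point is on its axis, half-way up (35 mm above its underside). It starts on the square mat
- bottle_collar (a point): mid-collar of the pale pink pump bottle, on its axis, 105 mm above its underside: grip the white collar here (28 mm wide, from 92 to 118 mm up), fingers closing along the bottle's y. Body 52 mm wide up to 80 mm; above the collar a rigid pump head, 22 mm wide, from 124 to 134 mm, with a nozzle 9 mm wide reaching 34 mm along the bottle's -x. It starts on the round mat
- round_mat_top (a point): round cork mat, 100 mm in diameter, 4 mm thick, fixed; the point is the centre of its top. The two mats lie 0.2 to 0.35 m apart on the robot's left; which is nearer the middle varies. The dresser half-way between them is bare: something up to 70 mm wide can be parked there
- square_mat_top (a point): square wooden mat, 100 x 100 mm, 4 mm thick, fixed; the point is the centre of its top, x and y along its edges
- tongs_grip (a point): sprung tongs lying flat, 193 mm long, 0.1 kg: two upright blades, 4 mm thick, 22 to 24 mm high, joined by a spine at the back. x points from spine to tips, y across the blades. This point is midway between the blades, 12 mm above the underside, near the centre of mass: grip both blades here from outside, fingers closing along y. At rest 61 mm over the outsides here, 2 mm more per 10 mm tipwards
- tongs_mouth (a point): midway between the open tips, 80 mm ahead (+x) of tongs_grip, 12 mm above the tongs' underside: the cap should be here as they close. Tip plates reach from 60 to 100 mm ahead of tongs_grip, 68 mm apart at rest; each mm squeezed at tongs_grip closes them by about 1.8 mm
- tongs: the same tongs: spine and left (+y) blade, carrying the other; origin under tongs_grip, same axes. A part squeeze (55 mm or so over the outsides) already holds them by their spring, tips still open: about 4 N at first, 9 N when the blades are parallel, 42 mm over the outsides and 34 mm between, as wide as the cap
- tongs_jaw: the hinged right (-y) blade of the tongs; origin at its hinge at the back, 95 mm behind and 19 mm right of the tongs' origin. It turns about z up to 0.36 rad to close, and springs open
- cap_center (a point): white hard-plastic cap of a feeding bottle, standing upright on the drying stand: a round dome 34 mm in diameter up to 27 mm, 36 mm high, 25 g; the point is on its axis half-way up, 18 mm above its underside
- cap: the same cap; origin at the centre of its underside
- stand_top (a point): drying stand, a fixed grey disc 90 mm in diameter, 8 mm high; the point is the centre of its top. The cap stands within 12 mm of it
- elephant: ceramic elephant figurine, about 60 x 110 x 77 mm high, stands beyond the tongs; origin under its body; leave it alone
- rattle: wooden rattle, a lying bar 130 mm long with a 40 mm drum at each end, beyond the drying stand; origin under its middle; leave it alone
- monitor: baby monitor parent unit, upright white slab 36 x 75 x 120 mm with an aerial, beyond the gap between the mats; origin under its centre; leave it alone
- feeding_bottle: feeding bottle with its teat bare, 54 mm diameter, 143 mm high, beyond and right of the drying stand; origin under its centre; leave it alone
- balm_jar: small closed jar, 48 mm diameter, 45 mm high, beyond the tongs; origin under its centre; leave it alone
- hairbrush: wooden baby hairbrush, 165 mm long, 24 mm high, lying far back; origin near its middle; leave it alone
Mind the look-alikes: they are no part of the job. Of the things that look like the tongs, the middle-sized one is meant.

How it is judged:
By the outcome, as a careful person would: the job done as asked, in the order asked, and still so for the second after the job is handed in, while the arm keeps its last pose, push and grip.
It also fails if it takes over 72 s, if anything falls off the work surface, if the arm or the gripper's body presses on something with over 40 N, if the wrist force passes 120 N, or if a joint passes its speed limit or range.

## Working session

There is one attempt and no reset: what is moved stays moved. The work goes in short steps, Python scripts to look and compute and a tool call to move; the robot and the scene stay as the last step left them, time stands still between calls to the robot, and variables do not carry over. Pictures are saved under pics/ and viewed, at most 10 in all, crops included, and the job is handed in when it is done.

Besides the shell and the picture viewer there is one more tool, called after "Request:" in YAML: its name, and indented under it one key for each argument. apply_moves: Moves the arm, as the interface text tells. Its arguments: {"type":"object","properties":{"steps":{"type":"array"}},"required":["steps"]}

```bash
ls; mkdir -p pics; cat > h.py <<'E'
import numpy as np, cv2
from workcell import bot, camera, get_calibration
from scipy.spatial.transform import Rotation as R
def cal(n):
    c=get_calibration(n); f=210/np.tan(np.radians(c["fov_y"])/2)
    return f,c["cx"],c["cy"],cv2.Rodrigues(np.array(c["rvec"],float))[0],np.array(c["tvec"],float).reshape(3)
def cloud(n,d):
    f,cx,cy,Rm,t=cal(n); v,u=np.mgrid[:d.shape[0],:d.shape[1]]
    p=np.stack([(u-cx)/f*d,(v-cy)/f*d,d],-1)
    P=(p-t)@Rm; P[d<=0]=np.nan; return P
def proj(n,P):
    f,cx,cy,Rm,t=cal(n); p=np.atleast_2d(P)@Rm.T+t
    return np.c_[f*p[:,0]/p[:,2]+cx,f*p[:,1]/p[:,2]+cy]
def save(name,im,s=1):
    cv2.imwrite("pics/"+name,cv2.resize(im[:,:,::-1],None,fx=s,fy=s,interpolation=cv2.INTER_CUBIC))
E
python3 - <<'E'
from h import *
for n in ("top","scene"):
    im,d=camera(n); np.savez(n+"0.npz",im=im,d=d); save(n+"0.png",im,1.4)
    print(get_calibration(n))
o=bot.get_obs(); print(o)
E
```

```text
pics
{'fov_y': 44.06178828983609, 'cx': 273.4422590843397, 'cy': 207.44511415708217, 'rvec': array([ 2.19625913, -2.14473132,  0.08344789]), 'tvec': array([-0.0306567 ,  0.50829531,  1.50415454])}
{'fov_y': 56.65145855201105, 'cx': 284.22325804659124, 'cy': 211.5113774283617, 'rvec': array([ 1.9620309 ,  0.90189555, -0.5404162 ]), 'tvec': array([-0.28861916, -0.10800569,  1.30616606])}
{'clock': 0.1, 'joint_pos': array([-1.09997202e+00,  2.41369950e-01,  3.84145115e-03,  1.33518581e+00,
        1.68170294e-05,  1.57078350e+00]), 'joint_vel': array([-0.00122585, -0.00158936,  0.00422197, -0.00016262,  0.00103437,
       -0.00071903]), 'tau': array([-6.91277710e-04, -3.73139548e+01,  2.53009433e+01,  1.08816120e-02,
       -1.34044123e-05,  2.65681834e-06]), 'eef_pos': array([ 0.22657155, -0.44511722,  0.24747912]), 'tool_rot': array([ 9.72416351e-01,  2.33249909e-01, -2.15495827e-04, -9.34501816e-04]), 'ft_force': array([ 0.19410757, -0.36919938,  0.43079678]), 'ft_torque': array([ 0.02252326, -0.02717561, -0.03683099]), 'grasp_force': 0.0, 'grip_width': 0.08540502619630475}
```

View pics/top0.png

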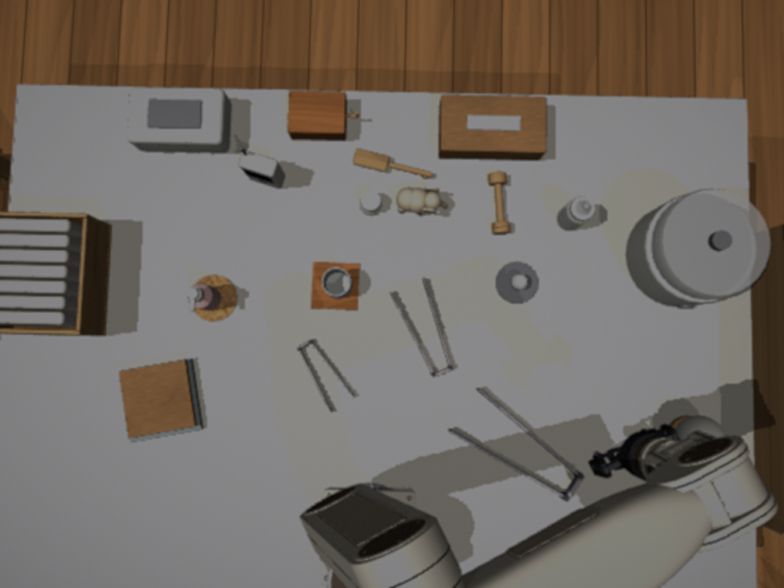

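View pics/scene0.png

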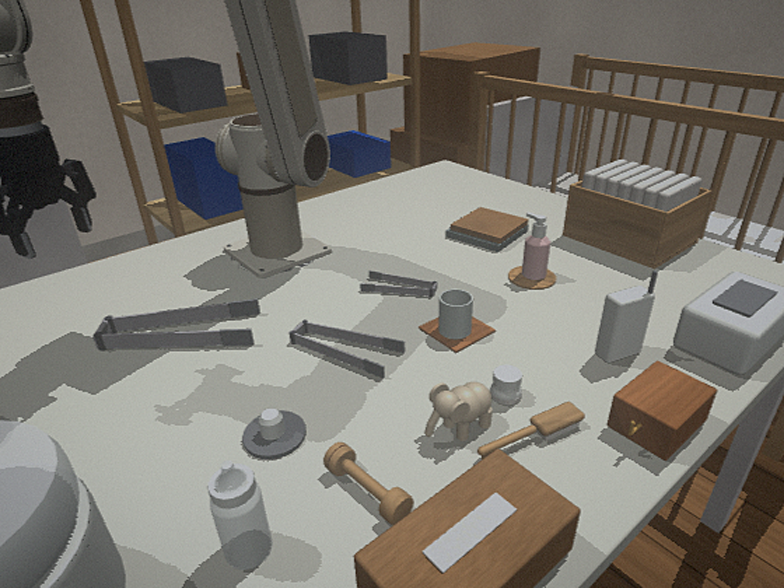

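Top picture (as viewed, 784 px wide): the tin is on the square mat at (336,285), the bottle on the round mat at (208,297), and the cap on the stand at (519,282). There are three tongs: small (325,375), middle (425,325) and large (515,445). The middle one, spine at (442,372) and tips at (395,293)/(427,280), fits the description. I'll check its length against 193 mm.

```bash
python3 - <<'E'
from h import *
z=np.load("top0.npz"); im,d=z["im"],z["d"]; P=cloud("top",d)
def reg(u0,u1,v0,v1,zl,zh):
    m=np.zeros(d.shape,bool); m[int(v0/1.4):int(v1/1.4),int(u0/1.4):int(u1/1.4)]=1
    m&=(P[...,2]>zl)&(P[...,2]<zh); return P[m],m
def circ(p): 
    (c,r)=cv2.minEnclosingCircle(p[:,:2].astype(np.float32)); return np.round(c,4),round(r,4),len(p),np.round(np.median(p[:,2]),4)
print("bare z",np.nanmedian(P[int(400/1.4):int(430/1.4),int(240/1.4):int(290/1.4),2]))
print("tin rim",circ(reg(310,362,258,315,.064,.09)[0]))
print("bottle>.12",circ(reg(175,245,265,330,.115,.16)[0]), np.round(reg(175,245,265,330,.115,.16)[0].mean(0),3))
print("bottle head",np.round(reg(175,245,265,330,.115,.16)[0],3)[::3].tolist())
print("cap",circ(reg(490,545,255,310,.028,.06)[0]))
for n,b in dict(small=(290,365,330,420),mid=(385,460,270,385),large=(440,590,380,505)).items():
    p,m=reg(*b,.012,.04); rr=cv2.minAreaRect(p[:,:2].astype(np.float32)); print(n,np.round(rr[0],4),np.round(rr[1],4),rr[2],np.round(np.nanmax(p[:,2]),3))
    if n=="mid": 
        print(np.round(cv2.boxPoints(rr),4).tolist()); np.save("mid.npy",p)
# mats by colour
hsv=cv2.cvtColor(im,cv2.COLOR_RGB2HSV)
for n,b in dict(rnd=(180,245,268,325),sq=(305,366,256,316)).items():
    p,m=reg(*b,-.01,.012); mm=m&(hsv[...,1]>90); q=P[mm]
    print(n,circ(q),cv2.minAreaRect(q[:,:2].astype(np.float32)))
p,m=reg(490,545,255,310,.003,.016); print("stand",circ(p))
save("mid0.png",im[175:285,265:345],5)
E
```

```text
bare z -0.00014847254339863032
tin rim (array([0.5212, 0.0768]), 0.0301, 74, np.float64(0.0729))
bottle>.12 (array([0.4756, 0.3503]), 0.0228, 108, np.float64(0.136)) [0.48  0.348 0.133]
bottle head [[0.498, 0.353, 0.123], [0.494, 0.354, 0.139], [0.494, 0.346, 0.14], [0.496, 0.343, 0.12], [0.491, 0.352, 0.135], [0.491, 0.343, 0.142], [0.493, 0.34, 0.122], [0.489, 0.356, 0.131], [0.489, 0.346, 0.138], [0.49, 0.342, 0.124], [0.486, 0.357, 0.137], [0.486, 0.349, 0.136], [0.486, 0.341, 0.138], [0.488, 0.338, 0.117], [0.483, 0.354, 0.137], [0.483, 0.346, 0.136], [0.484, 0.341, 0.126], [0.48, 0.36, 0.138], [0.481, 0.352, 0.135], [0.481, 0.343, 0.137], [0.482, 0.338, 0.125], [0.478, 0.354, 0.137], [0.477, 0.345, 0.142], [0.479, 0.342, 0.121], [0.475, 0.354, 0.138], [0.475, 0.347, 0.134], [0.476, 0.342, 0.12], [0.472, 0.348, 0.138], [0.474, 0.345, 0.119], [0.469, 0.351, 0.137], [0.467, 0.353, 0.138], [0.464, 0.353, 0.137], [0.461, 0.353, 0.138], [0.458, 0.353, 0.139], [0.456, 0.355, 0.131], [0.453, 0.354, 0.134]]
cap (array([ 0.5345, -0.3017]), 0.0174, 110, np.float64(0.0412))
small [0.3245 0.1132] [0.1526 0.0713] 39.32516860961914 0.025
mid [ 0.4295 -0.1056] [0.1998 0.0785] 21.827009201049805 0.031
[[0.3221000134944916, -0.1062999963760376], [0.3513000011444092, -0.17919999361038208], [0.5368000268936157, -0.10490000247955322], [0.5076000094413757, -0.03200000151991844]]
large [ 0.1983 -0.3106] [0.284 0.108] 60.3907585144043 0.04
rnd (array([0.4872, 0.343 ]), 0.0491, 491, np.float64(0.0038)) ((0.48675504326820374, 0.3369489312171936), (0.08568377792835236, 0.09489969164133072), 85.33518981933594)
sq (array([0.5186, 0.0845]), 0.0676, 681, np.float64(0.0037)) ((0.5199668407440186, 0.0846354216337204), (0.09888815134763718, 0.0992121770977974), 88.39385223388672)
stand (array([ 0.5357, -0.2999]), 0.0788, 668, np.float64(0.007))
```

View pics/mid0.png

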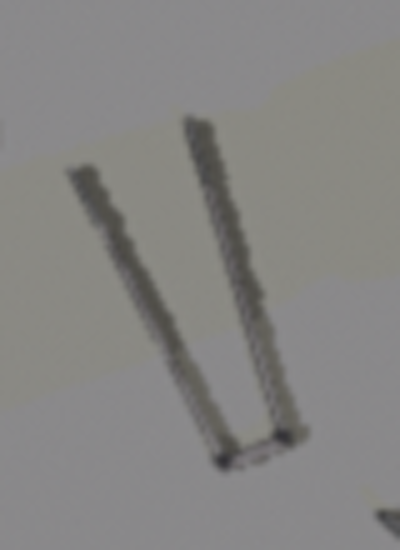

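The enlarged crop shows two blades with the spine at the bottom right (265,445), opening to tips at (80,170) and (200,120). At 200 x 78 mm it is the middle of the three, so it is the one meant. Next I'll refine positions with both cameras.

```bash
cat >> h.py <<'E'
from scipy.optimize import least_squares
def fitcirc(pts,r,c0,cam_dir=None):
    f=lambda c: np.hypot(*(pts-c).T)-r
    s=least_squares(f,c0,loss="soft_l1",f_scale=.002); return np.round(s.x,4), round(float(np.sqrt(np.mean(np.minimum(abs(s.fun),.01)**2))),4), len(pts)
def near(P,c,rad,zl,zh):
    m=(np.hypot(P[...,0]-c[0],P[...,1]-c[1])<rad)&(P[...,2]>zl)&(P[...,2]<zh); return P[m][:,:2]
E
python3 - <<'E'
from h import *
C={n:cloud(n,np.load(n+"0.npz")["d"]) for n in ("top","scene")}
for n,P in C.items():
    print(n)
    print(" tin",fitcirc(near(P,(.521,.077),.045,.02,.066),.030,(.521,.077)))
    print(" bottle body",fitcirc(near(P,(.486,.349),.045,.02,.078),.026,(.486,.349)))
    print(" collar",fitcirc(near(P,(.486,.349),.03,.095,.115),.014,(.486,.349)))
    print(" cap",fitcirc(near(P,(.5345,-.3017),.03,.014,.034),.017,(.5345,-.3017)))
    q=near(P,(.486,.349),.045,.125,.15); print(" nozzle",q[q[:,0]<.465].mean(0), len(q))
    # tongs: fit by symmetric line pair
    m=(P[...,2]>.012)&(P[...,2]<.032)&(abs(P[...,0]-.43)<.13)&(abs(P[...,1]+.106)<.1)
    p=P[m][:,:2]; rr=cv2.minAreaRect(p.astype(np.float32))
    a=np.arctan2(.0743,.1855); c=np.array([.4262,-.107])
    def loc(v): cs,s=np.cos(v[2]),np.sin(v[2]); q=p-v[:2]; return q@[cs,s],q@[-s,cs]
    def f(v):
        x,y=loc(v); k=(x>-80)&1; r=abs(y)-(28.5e-3+.1*x); return np.where(x>-.085,r,0)
    s=least_squares(f,[*c,a],loss="soft_l1",f_scale=.002); x,y=loc(s.x)
    print(" tongs",np.round(s.x,4),np.degrees(s.x[2]),"x range",np.percentile(x,[.5,99.5]),np.median(abs(s.fun)),len(p))
E
```

```text
top
 tin (array([0.5193, 0.0754]), 0.0019, 76)
 bottle body (array([0.4853, 0.3517]), 0.0008, 91)
 collar (array([0.4854, 0.3511]), 0.0023, 26)
 cap (array([ 0.5349, -0.302 ]), 0.0025, 27)
 nozzle [0.45854079 0.35056561] 79
 tongs [ 0.4374 -0.1046  0.4071] 23.322955594753363 x range [-0.10694809  0.09185914] 0.0007959892422495889 253
scene
 tin (array([0.521 , 0.0758]), 0.0019, 492)
 bottle body (array([0.4847, 0.3508]), 0.0014, 321)
 collar (array([0.4847, 0.3506]), 0.0015, 64)
 cap (array([ 0.5339, -0.3035]), 0.0009, 130)
 nozzle [0.45823658 0.34804413] 65
 tongs [ 0.4375 -0.1077  0.4084] 23.401346194046805 x range [-0.10461052  0.09440444] 0.0006854016946706357 685
```

Request:
apply_moves:
  steps:
    - [[0, 0, 0], [0, 0, 0], 1]
    - [[0.02, -0.18, 0], [0, 0, 0], 1]
    - [[0.02, -0.18, 0], [0, 0, 0], 1]
    - [[0.02, -0.18, 0], [0, 0, 0], 1]
    - [[0.02, -0.18, 0], [0, 0, 0], 1]
    - [[0, 0, 0], [0, 0, 0], 1]
    - [[0, 0, 0], [0, 0, 0], 1]
    - [[0, 0, 0], [0, 0, 0], 1]

```text
clock: 0.77
eef_pos: [0.1761, -0.3106, 0.2488]
tool_rot: [0.972, 0.233, 0.0, 0.001]
ft_force: [-0.2, -1.0, -0.1]
grip_width: 0.0851
grasp_force: 0.0
```

```bash
cat > s.py <<'E'
from h import *
o=bot.get_obs(); T=R.from_quat(o["tool_rot"]).as_matrix()
print("t",o["clock"],"q",np.round(o["joint_pos"],3),"p",np.round(o["eef_pos"],4),"head",np.degrees(np.arctan2(T[1,0],T[0,0])),"tz",np.round(T[:,2],4),"w",o["grip_width"],"gf",o["grasp_force"],"F",np.round(o["ft_force"],1))
E
python3 s.py
```

```text
t 0.7667 q [-1.055 -0.047 -0.317  1.298 -0.     1.616] p [ 0.1761 -0.3106  0.2488] head 26.981382750013253 tz [ 0.001  -0.0018 -1.    ] w 0.0851067159725092 gf 0.0 F [-0.2 -1.  -0.1]
```

Request:
apply_moves:
  steps:
    - [[0, 0, 0], [0, 0, -0.0385], 1]
    - [[0, 0, 0], [0, 0, -0.0385], 1]
    - [[0, 0, 0], [0, 0, -0.0385], 1]
    - [[0, 0, 0], [0, 0, -0.0385], 1]
    - [[0, 0, 0], [0, 0, -0.0385], 1]
    - [[0, 0, 0], [0, 0, -0.0385], 1]
    - [[0, 0, 0], [0, 0, -0.0385], 1]
    - [[0, 0, 0], [0, 0, -0.0385], 1]

```text
clock: 1.43
eef_pos: [0.1764, -0.3115, 0.2483]
tool_rot: [0.75, 0.661, -0.0, 0.0]
ft_force: [0.7, -0.2, 0.4]
grip_width: 0.0855
grasp_force: 0.0
```

Request:
apply_moves:
  steps:
    - [[0, 0, 0], [0, 0, -0.0385], 1]
    - [[0, 0, 0], [0, 0, -0.0385], 1]
    - [[0, 0, 0], [0, 0, -0.0385], 1]
    - [[0, 0, 0], [0, 0, -0.0385], 1]
    - [[0, 0, 0], [0, 0, -0.0385], 1]
    - [[0.067, 0.172, 0.043], [0, 0, 0], 1]
    - [[0.067, 0.172, 0.043], [0, 0, 0], 1]
    - [[0.067, 0.172, 0.043], [0, 0, 0], 1]

```text
clock: 2.1
eef_pos: [0.2508, -0.2281, 0.2224]
tool_rot: [0.524, 0.852, -0.0, 0.001]
ft_force: [0.9, -0.4, 0.3]
grip_width: 0.0854
grasp_force: 0.0
```

Request:
apply_moves:
  steps:
    - [[0.067, 0.172, 0.043], [0, 0, 0], 1]
    - [[0.067, 0.172, 0.043], [0, 0, 0], 1]
    - [[0.067, 0.172, 0.043], [0, 0, 0], 1]
    - [[0.067, 0.172, 0.043], [0, 0, 0], 1]
    - [[0.067, 0.172, 0.043], [0, 0, 0], 1]
    - [[0.067, 0.172, 0.043], [0, 0, 0], 1]
    - [[0.067, 0.172, 0.043], [0, 0, 0], 1]
    - [[0.067, 0.172, 0.043], [0, 0, 0], 1]

```text
clock: 2.77
eef_pos: [0.4483, -0.005, 0.1529]
tool_rot: [0.522, 0.853, 0.0, 0.0]
ft_force: [1.8, -0.5, 0.3]
grip_width: 0.085
grasp_force: 0.0
```

Request:
apply_moves:
  steps:
    - [[0.067, 0.172, 0.043], [0, 0, 0], 1]
    - [[0.067, 0.172, 0.043], [0, 0, 0], 1]
    - [[0.067, 0.172, 0.043], [0, 0, 0], 1]
    - [[0, 0, 0], [0, 0, 0], 1]
    - [[0, 0, 0], [0, 0, 0], 1]
    - [[0, 0, 0], [0, 0, 0], 1]
    - [[0, 0, 0], [0, 0, 0], 1]
    - [[0, 0, 0], [0, 0, 0], 1]

```text
clock: 3.43
eef_pos: [0.519, 0.0751, 0.1283]
tool_rot: [0.523, 0.852, 0.0, 0.0]
ft_force: [-0.4, 0.4, 1.0]
grip_width: 0.0858
grasp_force: 0.0
```

```bash
cat > go.py <<'E'
import sys; from h import *
# usage: go.py heading x y z : prints turn and then shift (fractions) in tool axes after the turn
a=list(map(float,sys.argv[1:])); o=bot.get_obs(); T=R.from_quat(o["tool_rot"]).as_matrix()
h=np.degrees(np.arctan2(T[1,0],T[0,0])); p=o["eef_pos"]
dh=(a[0]-h+180)%360-180
D=np.array(a[1:])-p; c,s=np.cos(np.radians(a[0])),np.sin(np.radians(a[0]))
sh=np.array([D[0]*c+D[1]*s,D[0]*s-D[1]*c,-D[2]])/.2
print("turn z total",round(-dh/180,4),"| shift total",np.round(sh,4),"min rows",np.ceil(np.linalg.norm(sh)/.208))
E
python3 s.py; python3 go.py 117 .520 .0756 .045
```

```text
t 3.4333 q [ 0.144  0.371 -0.139  1.06  -0.     1.244] p [0.519  0.0751 0.1283] head 116.96711899125832 tz [ 3.e-04 -1.e-04 -1.e+00] w 0.08581441048191475 gf 0.0 F [-0.4  0.4  1. ]
turn z total -0.0002 | shift total [1.000e-04 5.400e-03 4.165e-01] min rows 3.0
```

Request:
apply_moves:
  steps:
    - [[0, 0.005, 0.1], [0, 0, 0], 1]
    - [[0, 0, 0.1], [0, 0, 0], 1]
    - [[0, 0, 0.1], [0, 0, 0], 1]
    - [[0, 0, 0.06], [0, 0, 0], 1]
    - [[0, 0, 0.056], [0, 0, 0], 1]
    - [[0, 0, 0], [0, 0, 0], 1]
    - [[0, 0, 0], [0, 0, 0], 0.6]
    - [[0, 0, 0], [0, 0, 0], 0.6]

```text
clock: 4.1
eef_pos: [0.5207, 0.0762, 0.0459]
tool_rot: [0.522, 0.853, 0.001, 0.001]
ft_force: [-0.1, 0.7, 0.0]
grip_width: 0.0638
grasp_force: 0.0
```

Request:
apply_moves:
  steps:
    - [[0, 0, 0], [0, 0, 0], 0.6]
    - [[0, 0, 0], [0, 0, 0], 0.6]
    - [[0, 0, 0], [0, 0, 0], 0.6]
    - [[0, 0, 0], [0, 0, 0], 0.6]
    - [[0, 0, 0], [0, 0, 0], 0.6]
    - [[0, 0, 0], [0, 0, 0], 0.6]
    - [[0, 0, 0], [0, 0, 0], 0.6]
    - [[0, 0, 0], [0, 0, 0], 0.6]

```text
clock: 4.77
eef_pos: [0.5213, 0.0765, 0.0464]
tool_rot: [0.522, 0.853, 0.001, 0.001]
ft_force: [-0.5, -0.8, 5.9]
grip_width: 0.0581
grasp_force: 64.7
```

```bash
python3 s.py;python3 go.py 117 .503 .214 .045
```

```text
t 4.7667 q [ 1.460e-01  4.670e-01 -2.360e-01  8.650e-01 -1.000e-03  1.245e+00] p [0.5213 0.0765 0.0464] head 117.05202634504995 tz [ 3.1e-03 -2.0e-04 -1.0e+00] w 0.0580569713256756 gf 64.65726113294295 F [-0.5 -0.8  5.9]
turn z total 0.0003 | shift total [0.6541 0.2304 0.0069] min rows 4.0
```

Request:
apply_moves:
  steps:
    - [[0, 0, -0.05], [0, 0, 0], 0.6]
    - [[0, 0, -0.1], [0, 0, 0], 0.6]
    - [[0, 0, -0.1], [0, 0, 0], 0.6]
    - [[0.13, 0.046, 0], [0, 0, 0], 0.6]
    - [[0.13, 0.046, 0], [0, 0, 0], 0.6]
    - [[0.13, 0.046, 0], [0, 0, 0], 0.6]
    - [[0.13, 0.046, 0], [0, 0, 0], 0.6]
    - [[0.13, 0.046, 0], [0, 0, 0], 0.6]

```text
clock: 5.43
eef_pos: [0.5016, 0.2145, 0.0954]
tool_rot: [0.522, 0.853, 0.0, 0.0]
ft_force: [0.6, -0.3, -1.2]
grip_width: 0.0578
grasp_force: 64.3
```

Request:
apply_moves:
  steps:
    - [[0, 0, 0.05], [0, 0, 0], 0.6]
    - [[0, 0, 0.08], [0, 0, 0], 0.6]
    - [[0, 0, 0.08], [0, 0, 0], 0.6]
    - [[0, 0, 0.04], [0, 0, 0], 0.6]
    - [[0, 0, 0], [0, 0, 0], 0.6]
    - [[0, 0, 0], [0, 0, 0], 0.6]
    - [[0, 0, 0], [0, 0, 0], 0.6]
    - [[0, 0, 0], [0, 0, 0], 0.6]

```text
clock: 6.1
eef_pos: [0.5024, 0.2132, 0.0453]
tool_rot: [0.522, 0.853, 0.0, 0.0]
ft_force: [-0.1, -0.4, -0.7]
grip_width: 0.0579
grasp_force: 64.5
```

```bash
python3 s.py;python3 go.py 117 .503 .214 .0424
```

```text
t 6.1 q [ 0.401  0.5   -0.182  0.888 -0.     1.5  ] p [0.5024 0.2132 0.0453] head 117.03831245797569 tz [ 8.e-04  3.e-04 -1.e+00] w 0.05791311015611039 gf 64.52946969548066 F [-0.1 -0.4 -0.7]
turn z total 0.0002 | shift total [0.0023 0.0046 0.0147] min rows 1.0
```

Request:
apply_moves:
  steps:
    - [[0, 0, 0.015], [0, 0, 0], 0.6]
    - [[0, 0, 0], [0, 0, 0], 0.6]
    - [[0, 0, 0], [0, 0, 0], 1]
    - [[0, 0, 0], [0, 0, 0], 1]
    - [[0, 0, 0], [0, 0, 0], 1]
    - [[0, 0, 0], [0, 0, 0], 1]
    - [[0, 0, -0.05], [0, 0, 0], 1]
    - [[0, 0, -0.1], [0, 0, 0], 1]

```text
clock: 6.77
eef_pos: [0.4998, 0.2124, 0.07]
tool_rot: [0.522, 0.853, -0.002, -0.002]
ft_force: [-0.1, -0.1, 0.5]
grip_width: 0.0851
grasp_force: 0.0
```

Request:
apply_moves:
  steps:
    - [[0, 0, -0.15], [0, 0, 0], 1]
    - [[0, 0, -0.15], [0, 0, -0.039], 1]
    - [[0, 0, -0.15], [0, 0, -0.039], 1]
    - [[0, 0, -0.15], [0, 0, -0.039], 1]
    - [[0, 0, -0.15], [0, 0, -0.039], 1]
    - [[0, 0, -0.15], [0, 0, -0.039], 1]
    - [[0, 0, 0], [0, 0, -0.039], 1]
    - [[0, 0, 0], [0, 0, -0.039], 1]

```text
clock: 7.43
eef_pos: [0.5032, 0.2139, 0.2555]
tool_rot: [0.117, 0.993, 0.002, 0.003]
ft_force: [-0.1, 0.1, 0.3]
grip_width: 0.0854
grasp_force: 0.0
```

Request:
apply_moves:
  steps:
    - [[0, 0, 0], [0, 0, -0.039], 1]
    - [[0, 0, 0], [0, 0, -0.039], 1]
    - [[0, 0, 0], [0, 0, 0], 1]
    - [[0, 0, 0], [0, 0, 0], 1]
    - [[0, 0, 0], [0, 0, 0], 1]
    - [[0, 0, 0], [0, 0, 0], 1]
    - [[0, 0, 0], [0, 0, 0], 1]
    - [[0, 0, 0], [0, 0, 0], 1]

```text
clock: 8.1
eef_pos: [0.5019, 0.2133, 0.2517]
tool_rot: [-0.002, 1.0, -0.0, -0.0]
ft_force: [-0.1, 0.3, 0.1]
grip_width: 0.0854
grasp_force: 0.0
```

```bash
python3 s.py;python3 go.py 180 .485 .351 .21;python3 - <<'E'
from h import *
for n in ("top","scene"):
    im,d=camera(n); np.savez(n+"1.npz",im=im,d=d); P=cloud(n,d)
    print(n,"tin",fitcirc(near(P,(.502,.213),.045,.016,.062),.030,(.502,.213)))
    q=near(P,(.485,.351),.045,.125,.15); print(" nozzle",len(q),cv2.minAreaRect(q.astype(np.float32)))
save("scene1.png",im[100:340,180:460],2.5)
E
```

```text
t 8.1 q [ 0.402  0.33   0.136  1.376 -0.     0.398] p [0.5019 0.2133 0.2517] head -179.79544699500767 tz [-1.e-04 -1.e-04 -1.e+00] w 0.08542763533457053 gf 0.0 F [-0.1  0.3  0.1]
turn z total 0.0011 | shift total [0.0846 0.6885 0.2084] min rows 4.0
top tin (array([0.5043, 0.2127]), 0.0014, 70)
 nozzle 0 ((0.0, 0.0), (0.0, 0.0), 0.0)
scene tin (array([0.5025, 0.213 ]), 0.002, 416)
 nozzle 65 ((0.4747484028339386, 0.3476684093475342), (0.04596609249711037, 0.019277134910225868), 1.233376145362854)
```

View pics/scene1.png

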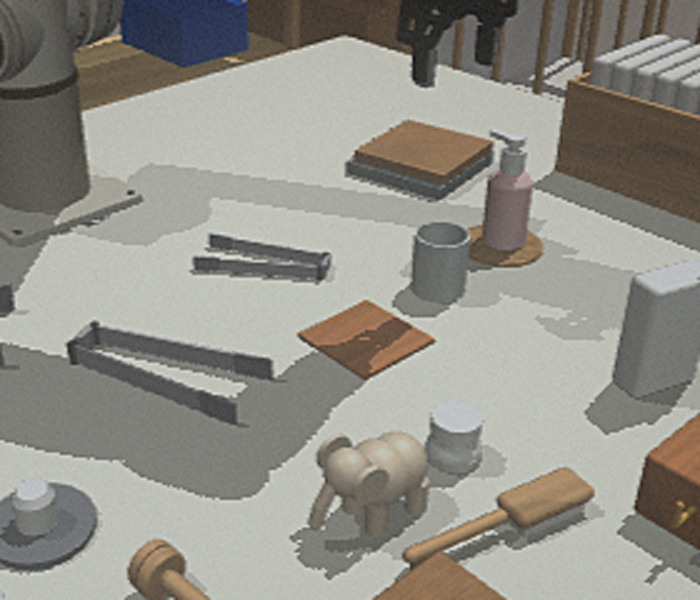

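The crop shows the tin upright at (440,265), mid-way between the bare square mat (367,335) and the bottle on the round mat (508,200), with its nozzle towards the robot.

Request:
apply_moves:
  steps:
    - [[0.017, 0.138, 0.042], [0, 0, 0], 1]
    - [[0.017, 0.138, 0.042], [0, 0, 0], 1]
    - [[0.017, 0.138, 0.042], [0, 0, 0], 1]
    - [[0.017, 0.138, 0.042], [0, 0, 0], 1]
    - [[0.017, 0.137, 0.04], [0, 0, 0], 1]
    - [[0, 0, 0], [0, 0, 0], 1]
    - [[0, 0, 0.1], [0, 0, 0], 1]
    - [[0, 0, 0.1], [0, 0, 0], 1]

```text
clock: 8.87
eef_pos: [0.485, 0.3521, 0.1708]
tool_rot: [-0.003, 1.0, 0.001, 0.001]
ft_force: [0.9, -0.3, -0.0]
grip_width: 0.0853
grasp_force: 0.0
```

Request:
apply_moves:
  steps:
    - [[0, 0, 0.1], [0, 0, 0], 1]
    - [[0, 0, 0.1], [0, 0, 0], 1]
    - [[0, 0, 0.1], [0, 0, 0], 1]
    - [[0, 0, 0], [0, 0, 0], 1]
    - [[0, 0, 0], [0, 0, 0], 1]
    - [[0, 0, 0], [0, 0, 0], 1]
    - [[0, 0, 0], [0, 0, 0], 1]
    - [[0, 0, 0], [0, 0, 0], 1]

```text
clock: 9.53
eef_pos: [0.4854, 0.3516, 0.1119]
tool_rot: [-0.002, 1.0, 0.001, 0.001]
ft_force: [0.2, -0.1, -0.0]
grip_width: 0.0854
grasp_force: 0.0
```

```bash
python3 s.py;python3 go.py 180 .485 .351 .110;python3 - <<'E'
from h import *
z=np.load("scene1.npz"); im,d=z["im"],z["d"]
for n in ("scene","top"):
    z=np.load(n+"1.npz"); im,d=z["im"],z["d"]; P=cloud(n,d); hsv=cv2.cvtColor(im,cv2.COLOR_RGB2HSV)
    m=(np.hypot(P[...,0]-.52,P[...,1]-.085)<.085)&(P[...,2]<.012)&(hsv[...,1]>90)
    q=P[m][:,:2].astype(np.float32); print(n,cv2.minAreaRect(q),q.mean(0),len(q))
    m=(np.hypot(P[...,0]-.487,P[...,1]-.343)<.07)&(P[...,2]<.012)&(P[...,2]>-.006)&(hsv[...,1]>90)
    q=P[m][:,:2].astype(np.float32); print(n,"round",cv2.minEnclosingCircle(q),len(q), cv2.minAreaRect(q))
E
```

```text
t 9.5333 q [0.627 0.52  0.053 1.101 0.    0.623] p [0.4854 0.3516 0.1119] head -179.7669382126474 tz [ 0.0026  0.0019 -1.    ] w 0.0854311378002462 gf 0.0 F [ 0.2 -0.1 -0. ]
turn z total 0.0013 | shift total [ 0.0018 -0.0032  0.0096] min rows 1.0
scene ((0.5197412967681885, 0.08285654336214066), (0.10128454864025116, 0.10067412257194519), 88.58457946777344) [0.5201279  0.08033506] 717
scene round ((0.48615562915802, 0.3406047821044922), 0.05040251463651657) 123 ((0.492331862449646, 0.33736008405685425), (0.086993008852005, 0.08628153800964355), 26.31270980834961)
top ((0.519680917263031, 0.08450962603092194), (0.09843920916318893, 0.09885438531637192), 88.59403991699219) [0.51940626 0.08442385] 1068
top round ((0.0, 0.0), 0.0) 0 ((0.0, 0.0), (0.0, 0.0), 0.0)
```

Request:
apply_moves:
  steps:
    - [[0, -0.003, 0.005], [0, 0, 0], 0.2]
    - [[0, 0, 0], [0, 0, 0], 0.2]
    - [[0, 0, 0], [0, 0, 0], 0.2]
    - [[0, 0, 0], [0, 0, 0], 0.2]
    - [[0, 0, 0], [0, 0, 0], 0.2]
    - [[0, 0, 0], [0, 0, 0], 0.2]
    - [[0, 0, 0], [0, 0, 0], 0.2]
    - [[0, 0, 0], [0, 0, 0], 0.2]

```text
clock: 10.2
eef_pos: [0.4848, 0.351, 0.11]
tool_rot: [-0.002, 1.0, 0.001, 0.001]
ft_force: [-0.0, 0.3, 6.0]
grip_width: 0.0264
grasp_force: 99.1
```

Request:
apply_moves:
  steps:
    - [[0, 0, 0], [0, 0, 0], 0.2]
    - [[0, 0, 0], [0, 0, 0], 0.2]
    - [[0, 0, -0.05], [0, 0, 0], 0.2]
    - [[0, 0, -0.1], [0, 0, 0], 0.2]
    - [[0, 0, -0.15], [0, 0, 0], 0.2]
    - [[0, 0, -0.15], [0, 0, 0], 0.2]
    - [[0, 0, -0.15], [0, 0, 0], 0.2]
    - [[0, 0, -0.05], [0, 0, 0], 0.2]

```text
clock: 10.87
eef_pos: [0.4856, 0.3511, 0.2436]
tool_rot: [-0.002, 1.0, 0.002, 0.002]
ft_force: [0.7, 0.0, -1.5]
grip_width: 0.0268
grasp_force: 95.9
```

```bash
python3 s.py;python3 go.py 180 .5197 .0838 .111
```

```text
t 10.8667 q [ 0.626  0.439  0.275  1.402 -0.     0.622] p [0.4856 0.3511 0.2436] head -179.76514878329192 tz [ 0.0049  0.0031 -1.    ] w 0.026798046736887078 gf 95.93523939354782 F [ 0.7  0.  -1.5]
turn z total 0.0013 | shift total [-0.1706 -1.3363  0.6632] min rows 8.0
```

Request:
apply_moves:
  steps:
    - [[-0.021, -0.1, 0], [0, 0, 0], 0.2]
    - [[-0.021, -0.18, 0], [0, 0, 0], 0.2]
    - [[-0.021, -0.19, 0], [0, 0, 0], 0.2]
    - [[-0.021, -0.19, 0], [0, 0, 0], 0.2]
    - [[-0.021, -0.19, 0], [0, 0, 0], 0.2]
    - [[-0.021, -0.19, 0], [0, 0, 0], 0.2]
    - [[-0.021, -0.18, 0], [0, 0, 0], 0.2]
    - [[-0.023, -0.115, 0], [0, 0, 0], 0.2]

```text
clock: 11.53
eef_pos: [0.5182, 0.08, 0.2376]
tool_rot: [-0.001, 1.0, -0.001, -0.002]
ft_force: [1.3, 0.4, -2.3]
grip_width: 0.0264
grasp_force: 77.2
```

Request:
apply_moves:
  steps:
    - [[0, 0, 0.1], [0, 0, 0], 0.2]
    - [[0, 0, 0.15], [0, 0, 0], 0.2]
    - [[0, 0, 0.15], [0, 0, 0], 0.2]
    - [[0, 0, 0.12], [0, 0, 0], 0.2]
    - [[0, 0, 0.08], [0, 0, 0], 0.2]
    - [[0, 0, 0.03], [0, 0, 0], 0.2]
    - [[0, 0, 0], [0, 0, 0], 0.2]
    - [[0, 0, 0], [0, 0, 0], 0.2]

```text
clock: 12.2
eef_pos: [0.5188, 0.0834, 0.1124]
tool_rot: [-0.002, 1.0, -0.0, -0.001]
ft_force: [-0.5, -0.1, -2.5]
grip_width: 0.0263
grasp_force: 77.3
```

```bash
python3 s.py;python3 go.py 180 .5197 .0838 .110
```

```text
t 12.2 q [ 0.159  0.39  -0.156  1.026 -0.     0.155] p [0.5188 0.0834 0.1124] head -179.7639140685405 tz [-1.8e-03 -4.0e-04 -1.0e+00] w 0.026347438160820233 gf 77.3162030090316 F [-0.5 -0.1 -2.5]
turn z total 0.0013 | shift total [-0.0044  0.0021  0.0119] min rows 1.0
```

Request:
apply_moves:
  steps:
    - [[-0.004, 0.002, 0.011], [0, 0, 0], 0.2]
    - [[0, 0, 0], [0, 0, 0], 0.2]
    - [[0, 0, 0], [0, 0, 0], 0.2]
    - [[0, 0, 0], [0, 0, 0], 1]
    - [[0, 0, 0], [0, 0, 0], 1]
    - [[0, 0, 0], [0, 0, 0], 1]
    - [[0, 0, 0], [0, 0, 0], 1]
    - [[0, 0, 0], [0, 0, 0], 1]

```text
clock: 12.87
eef_pos: [0.5205, 0.084, 0.1112]
tool_rot: [-0.002, 1.0, 0.0, 0.0]
ft_force: [-0.4, 0.6, 0.6]
grip_width: 0.0841
grasp_force: 0.0
```

Request:
apply_moves:
  steps:
    - [[0, 0, 0], [0, 0, 0], 1]
    - [[0, 0, -0.05], [0, 0, 0], 1]
    - [[0, 0, -0.1], [0, 0, 0], 1]
    - [[0, 0, -0.15], [0, 0, 0], 1]
    - [[0, 0, -0.15], [0, 0, 0], 1]
    - [[0, 0, -0.05], [0, 0, 0], 1]
    - [[0, 0, 0], [0, 0, 0], 1]
    - [[0, 0, 0], [0, 0, 0], 1]

```text
clock: 13.53
eef_pos: [0.5205, 0.084, 0.2114]
tool_rot: [-0.002, 1.0, 0.0, 0.001]
ft_force: [-0.5, -0.7, -1.5]
grip_width: 0.0855
grasp_force: 0.0
```

```bash
python3 s.py;python3 go.py 180 .503 .213 .12;python3 - <<'E'
from h import *
for n in ("scene","top"):
    im,d=camera(n); np.savez(n+"2.npz",im=im,d=d); P=cloud(n,d); hsv=cv2.cvtColor(im,cv2.COLOR_RGB2HSV)
    print(n," bottle body",fitcirc(near(P,(.519,.083),.045,.02,.078),.026,(.519,.083)))
    print(" tin",fitcirc(near(P,(.503,.213),.045,.016,.062),.030,(.503,.213)))
    m=(np.hypot(P[...,0]-.487,P[...,1]-.343)<.07)&(P[...,2]<.012)&(P[...,2]>-.006)&(hsv[...,1]>90)
    q=P[m][:,:2].astype(np.float32); print(n,"round",cv2.minEnclosingCircle(q),q.mean(0),len(q))
E
```

```text
t 13.5333 q [ 0.16   0.312  0.004  1.261 -0.     0.156] p [0.5205 0.084  0.2114] head -179.75434338291947 tz [ 1.5e-03  2.0e-04 -1.0e+00] w 0.0854942759822905 gf 0.0 F [-0.5 -0.7 -1.5]
turn z total 0.0014 | shift total [0.0877 0.6448 0.4568] min rows 4.0
scene  bottle body (array([0.52  , 0.0838]), 0.0011, 411)
 tin (array([0.5025, 0.2129]), 0.0021, 422)
scene round ((0.48875945806503296, 0.34087908267974854), 0.05143195018172264) [0.49100217 0.34171247] 377
top  bottle body (array([0.5208, 0.0847]), 0.0003, 15)
 tin (array([0.5022, 0.2107]), 0.0008, 51)
top round ((0.48763778805732727, 0.3436761200428009), 0.04990117996931076) [0.48708105 0.34289283] 826
```

Request:
apply_moves:
  steps:
    - [[0.018, 0.129, 0], [0, 0, 0], 1]
    - [[0.018, 0.129, 0], [0, 0, 0], 1]
    - [[0.018, 0.129, 0], [0, 0, 0], 1]
    - [[0.018, 0.129, 0.05], [0, 0, 0], 1]
    - [[0.016, 0.129, 0.1], [0, 0, 0], 1]
    - [[0, 0, 0.15], [0, 0, 0], 1]
    - [[0, 0, 0.15], [0, 0, 0], 1]
    - [[0, 0, 0], [0, 0, 0], 1]

```text
clock: 14.3
eef_pos: [0.4964, 0.2113, 0.1131]
tool_rot: [-0.003, 1.0, -0.003, -0.007]
ft_force: [-0.9, -0.5, -0.6]
grip_width: 0.0857
grasp_force: 0.0
```

Request:
apply_moves:
  steps:
    - [[0, 0, 0.1], [0, 0, 0], 1]
    - [[0, 0, 0.1], [0, 0, 0], 1]
    - [[0, 0, 0.1], [0, 0, 0], 1]
    - [[0, 0, 0.08], [0, 0, 0], 1]
    - [[0, 0, 0], [0, 0, 0], 1]
    - [[0, 0, 0], [0, 0, 0], 1]
    - [[0, 0, 0], [0, 0, 0], 1]
    - [[0, 0, 0], [0, 0, 0], 1]

```text
clock: 14.97
eef_pos: [0.5033, 0.2132, 0.0465]
tool_rot: [-0.002, 1.0, 0.001, 0.001]
ft_force: [0.4, 0.1, 0.1]
grip_width: 0.0853
grasp_force: 0.0
```

```bash
python3 s.py;python3 go.py 180 .503 .213 .043
```

```text
t 14.9667 q [ 0.401  0.499 -0.18   0.889  0.     0.397] p [0.5033 0.2132 0.0465] head -179.77221269611655 tz [ 0.0023  0.001  -1.    ] w 0.08528897989299197 gf 0.0 F [0.4 0.1 0.1]
turn z total 0.0013 | shift total [ 0.0015 -0.0012  0.0173] min rows 1.0
```

Request:
apply_moves:
  steps:
    - [[0, 0, 0], [0, 0, 0], 0.6]
    - [[0, 0, 0], [0, 0, 0], 0.6]
    - [[0, 0, 0], [0, 0, 0], 0.6]
    - [[0, 0, 0], [0, 0, 0], 0.6]
    - [[0, 0, 0], [0, 0, 0], 0.6]
    - [[0, 0, 0], [0, 0, 0], 0.6]
    - [[0, 0, 0], [0, 0, 0], 0.6]
    - [[0, 0, 0], [0, 0, 0], 0.6]

```text
clock: 15.63
eef_pos: [0.5032, 0.2133, 0.0464]
tool_rot: [-0.002, 1.0, 0.0, 0.001]
ft_force: [-0.4, -0.0, 5.4]
grip_width: 0.0584
grasp_force: 64.7
```

Request:
apply_moves:
  steps:
    - [[0, 0, -0.05], [0, 0, 0], 0.6]
    - [[0, 0, -0.1], [0, 0, 0], 0.6]
    - [[0.015, 0.13, -0.05], [0, 0, 0], 0.6]
    - [[0.015, 0.13, 0], [0, 0, 0], 0.6]
    - [[0.015, 0.13, 0], [0, 0, 0], 0.6]
    - [[0.015, 0.13, 0], [0, 0, 0], 0.6]
    - [[0.015, 0.13, 0], [0, 0, 0], 0.6]
    - [[0, 0, 0], [0, 0, 0], 0.6]

```text
clock: 16.3
eef_pos: [0.486, 0.3476, 0.0856]
tool_rot: [-0.005, 1.0, 0.002, 0.001]
ft_force: [-0.4, 0.6, -1.1]
grip_width: 0.0583
grasp_force: 64.6
```

Request:
apply_moves:
  steps:
    - [[0, 0, 0], [0, 0, 0], 0.6]
    - [[0, 0, 0.05], [0, 0, 0], 0.6]
    - [[0, 0, 0.05], [0, 0, 0], 0.6]
    - [[0, 0, 0.05], [0, 0, 0], 0.6]
    - [[0, 0, 0], [0, 0, 0], 0.6]
    - [[0, 0, 0], [0, 0, 0], 0.6]
    - [[0, 0, 0], [0, 0, 0], 0.6]
    - [[0, 0, 0], [0, 0, 0], 0.6]

```text
clock: 16.97
eef_pos: [0.487, 0.3427, 0.0552]
tool_rot: [-0.002, 1.0, 0.0, 0.0]
ft_force: [0.3, 0.0, -0.8]
grip_width: 0.0585
grasp_force: 64.6
```

```bash
python3 s.py;python3 go.py 180 .488 .3425 .0505
```

```text
t 16.9667 q [ 0.613  0.571 -0.024  0.975  0.     0.61 ] p [0.487  0.3427 0.0552] head -179.78824521761558 tz [ 5.e-04  4.e-04 -1.e+00] w 0.058521634534089914 gf 64.57408117130399 F [ 0.3  0.  -0.8]
turn z total 0.0012 | shift total [-0.0048 -0.0012  0.0236] min rows 1.0
```

Request:
apply_moves:
  steps:
    - [[-0.005, -0.001, 0.023], [0, 0, 0], 0.6]
    - [[0, 0, 0], [0, 0, 0], 0.6]
    - [[0, 0, 0], [0, 0, 0], 0.6]
    - [[0, 0, 0], [0, 0, 0], 1]
    - [[0, 0, 0], [0, 0, 0], 1]
    - [[0, 0, 0], [0, 0, 0], 1]
    - [[0, 0, 0], [0, 0, 0], 1]
    - [[0, 0, 0], [0, 0, 0], 1]

```text
clock: 17.63
eef_pos: [0.4876, 0.3427, 0.0504]
tool_rot: [-0.002, 1.0, 0.0, 0.0]
ft_force: [0.4, 0.2, 0.7]
grip_width: 0.0854
grasp_force: 0.0
```

Request:
apply_moves:
  steps:
    - [[0, 0, -0.05], [0, 0, 0], 1]
    - [[0, 0, -0.1], [0, 0, 0], 1]
    - [[0, 0, -0.15], [0, 0, 0], 1]
    - [[0, 0, -0.2], [0, 0, -0.033], 1]
    - [[0, 0, -0.2], [0, 0, -0.033], 1]
    - [[0, 0, -0.2], [0, 0, -0.033], 1]
    - [[0, 0, 0], [0, 0, -0.031], 1]
    - [[0, 0, 0], [0, 0, 0], 1]

```text
clock: 18.3
eef_pos: [0.4892, 0.3438, 0.2351]
tool_rot: [-0.206, 0.979, 0.002, 0.004]
ft_force: [-0.8, -0.5, -1.4]
grip_width: 0.0854
grasp_force: 0.0
```

```bash
python3 s.py;python3 go.py 203.3 .4285 -.110 .15; python3 - <<'E'
from h import *
for n in ("scene",):
    im,d=camera(n); np.savez(n+"3.npz",im=im,d=d); P=cloud(n,d)
    print(n," bottle body",fitcirc(near(P,(.519,.083),.045,.02,.078),.026,(.519,.083)))
    print(" tin",fitcirc(near(P,(.488,.3425),.045,.016,.062),.030,(.488,.342)))
E
```

```text
t 18.3 q [0.613 0.436 0.25  1.376 0.    0.198] p [0.4892 0.3438 0.2351] head -156.25976099233083 tz [ 0.007   0.0049 -1.    ] w 0.08543913986320363 gf 0.0 F [-0.8 -0.5 -1.4]
turn z total 0.0024 | shift total [ 1.1761 -1.9639  0.4257] min rows 12.0
scene  bottle body (array([0.5199, 0.0837]), 0.0012, 410)
 tin (array([0.4875, 0.342 ]), 0.002, 343)
```

```bash
python3 - <<'E'
from h import *
im,d=camera("top"); np.savez("top3.npz",im=im,d=d)
for n in ("top","scene"):
    P=cloud(n,np.load(n+"3.npz")["d"])
    m=(P[...,2]>.012)&(P[...,2]<.028)&(abs(P[...,0]-.43)<.13)&(abs(P[...,1]+.106)<.1); p=P[m][:,:2]
    def loc(v): cs,s=np.cos(v[2]),np.sin(v[2]); q=p-v[:2]; return q@[cs,s],q@[-s,cs]
    def f(v):
        x,y=loc([.4285*1-np.sin(v[1])*v[0],-.110+np.cos(v[1])*v[0],v[1]]); return np.where(x>-.08,abs(y)-(v[2]+v[3]*x),0)
    s=least_squares(f,[0,.407,.0285,.1],loss="soft_l1",f_scale=.002); v=s.x
    c=[.4285-np.sin(v[1])*v[0],-.110+np.cos(v[1])*v[0],v[1]]; x,y=loc(c)
    print(n,np.round(v,4),"c",np.round(c,4),"yaw",np.degrees(v[1]),"L",np.round(np.percentile(x[y>0],[1,99]),4),"R",np.round(np.percentile(x[y<0],[1,99]),4),len(p))
E
```

```text
top [0.0014 0.4084 0.0276 0.0951] c [ 0.4279 -0.1087  0.4084] yaw 23.401416078685294 L [-0.0964  0.0967] R [-0.0963  0.0999] 246
scene [-0.0014  0.4073  0.0277  0.096 ] c [ 0.429  -0.1113  0.4073] yaw 23.336009290026155 L [-0.0943  0.1023] R [-0.0955  0.1034] 684
```

Request:
apply_moves:
  steps:
    - [[0.09, -0.151, 0], [0, 0, 0], 1]
    - [[0.09, -0.151, 0], [0, 0, 0], 1]
    - [[0.09, -0.151, 0], [0, 0, 0], 1]
    - [[0.09, -0.151, 0], [0, 0, 0], 1]
    - [[0.09, -0.151, 0], [0, 0, 0], 1]
    - [[0.09, -0.151, 0], [0, 0, 0], 1]
    - [[0.09, -0.151, 0], [0, 0, 0], 1]
    - [[0.09, -0.151, 0], [0, 0, 0], 1]

```text
clock: 19.07
eef_pos: [0.4506, 0.0619, 0.2285]
tool_rot: [-0.204, 0.979, 0.0, -0.002]
ft_force: [1.5, 0.3, -0.6]
grip_width: 0.0855
grasp_force: 0.0
```

Request:
apply_moves:
  steps:
    - [[0.09, -0.151, 0], [0, 0, 0], 1]
    - [[0.09, -0.151, 0.085], [0, 0, 0], 1]
    - [[0.09, -0.151, 0.085], [0, 0, 0], 1]
    - [[0.09, -0.151, 0.085], [0, 0, 0], 1]
    - [[0.09, -0.151, 0.085], [0, 0, 0], 1]
    - [[0, 0, 0.085], [0, 0, 0], 1]
    - [[0, 0, 0], [0, 0, 0], 1]
    - [[0, 0, 0], [0, 0, 0], 1]

```text
clock: 19.73
eef_pos: [0.4286, -0.1105, 0.1435]
tool_rot: [-0.204, 0.979, 0.001, -0.003]
ft_force: [0.3, 0.3, 0.1]
grip_width: 0.0855
grasp_force: 0.0
```

```bash
python3 s.py;python3 go.py 203.3 .4285 -.110 .05
```

```text
t 19.7333 q [-0.253  0.211 -0.321  1.045  0.    -0.663] p [ 0.4286 -0.1105  0.1435] head -156.48793080031055 tz [-0.0056  0.0018 -1.    ] w 0.08554369039855357 gf 0.0 F [0.3 0.3 0.1]
turn z total 0.0012 | shift total [-0.0008  0.0026  0.4674] min rows 3.0
```

Request:
apply_moves:
  steps:
    - [[0, 0.003, 0.12], [0, 0, 0.001], 1]
    - [[0, 0, 0.12], [0, 0, 0], 1]
    - [[0, 0, 0.12], [0, 0, 0], 1]
    - [[0, 0, 0.12], [0, 0, 0], 1]
    - [[0, 0, 0.08], [0, 0, 0], 1]
    - [[0, 0, 0.04], [0, 0, 0], 1]
    - [[0, 0, 0], [0, 0, 0], 1]
    - [[0, 0, 0], [0, 0, 0], 1]

```text
clock: 20.4
eef_pos: [0.4311, -0.1096, 0.0259]
tool_rot: [-0.204, 0.979, -0.0, 0.0]
ft_force: [0.2, 0.2, -0.4]
grip_width: 0.0854
grasp_force: 0.0
```

```bash
python3 s.py;python3 go.py 203.3 .4285 -.110 .02
```

```text
t 20.4 q [-0.249  0.37  -0.473  0.728  0.    -0.66 ] p [ 0.4311 -0.1096  0.0259] head -156.46019610588834 tz [ 3.e-04 -0.e+00 -1.e+00] w 0.08536221255186263 gf 0.0 F [ 0.2  0.2 -0.4]
turn z total 0.0013 | shift total [0.0125 0.0034 0.0294] min rows 1.0
```

Request:
apply_moves:
  steps:
    - [[0.012, 0.003, 0.03], [0, 0, 0.001], 1]
    - [[0, 0, 0], [0, 0, 0], 1]
    - [[0, 0, 0], [0, 0, 0], 0.75]
    - [[0, 0, 0], [0, 0, 0], 0.7]
    - [[0, 0, 0], [0, 0, 0], 0.65]
    - [[0, 0, 0], [0, 0, 0], 0.62]
    - [[0, 0, 0], [0, 0, 0], 0.62]
    - [[0, 0, 0], [0, 0, 0], 0.62]

```text
clock: 21.07
eef_pos: [0.4289, -0.1107, 0.0208]
tool_rot: [-0.201, 0.979, -0.0, 0.001]
ft_force: [-2.0, 1.0, 9.5]
grip_width: 0.0533
grasp_force: 9.7
```

```bash
python3 s.py
```

```text
t 21.0667 q [-0.253  0.374 -0.485  0.71   0.001 -0.659] p [ 0.4289 -0.1107  0.0208] head -156.75472096272586 tz [ 2.5e-03  4.0e-04 -1.0e+00] w 0.053301802191980545 gf 9.683449059957638 F [-2.   1.   9.5]
```

Request:
apply_moves:
  steps:
    - [[0, 0, -0.02], [0, 0, 0], 0.62]
    - [[0, 0, -0.04], [0, 0, 0], 0.62]
    - [[0, 0, -0.06], [0, 0, 0], 0.62]
    - [[0, 0, -0.08], [0, 0, 0], 0.62]
    - [[0, 0, -0.08], [0, 0, 0], 0.62]
    - [[0, 0, -0.06], [0, 0, 0], 0.62]
    - [[0, 0, 0], [0, 0, 0], 0.62]
    - [[0, 0, 0], [0, 0, 0], 0.62]

```text
clock: 21.73
eef_pos: [0.4286, -0.1109, 0.088]
tool_rot: [-0.202, 0.979, -0.0, 0.001]
ft_force: [0.0, 0.4, -0.7]
grip_width: 0.053
grasp_force: 5.9
```

```bash
cat > tg.py <<'E'
import sys
from h import *
tag=sys.argv[1]
o=bot.get_obs(); p0=o["eef_pos"]; T=R.from_quat(o["tool_rot"]).as_matrix()
ims={}
for n in ("scene","top"):
    im,d=camera(n); ims[n]=im; np.savez(n+tag+".npz",im=im,d=d); P=cloud(n,d)
    X=-(P-p0)@T[:,0]; Y=-(P-p0)@T[:,1]; Z=P[...,2]
    # tongs frame: x ahead = -tool x (heading-180), y left
    for nm,lo,hi in (("tips",.055,.105),("mid",.025,.055),("rear",-.10,-.06)):
        m=(X>lo)&(X<hi)&(abs(Y)<.045)&(Z-p0[2]>-.045)&(Z-p0[2]<.022)
        L=m&(Y>0); Rr=m&(Y<0)
        print(n,nm,"zTop,zBot rel TCP",*[np.round(np.percentile((Z[k]-p0[2]),[2,98]),4) if k.sum()>5 else None for k in (L,Rr)],
          "y",*[np.round(np.median(Y[k]),4) if k.sum()>5 else None for k in (L,Rr)],"xmax/min",*[np.round(np.percentile(X[k],[1,99]),4) if k.sum()>5 else None for k in (L,Rr)],m.sum())
np.save("pose.npy",p0)
u,v=proj("scene",p0)[0].astype(int); print(u,v)
u=np.clip(u,130,430);v=np.clip(v,100,320)
save("scene"+tag+".png",ims["scene"][v-100:v+100,u-130:u+130],3)
E
python3 s.py; python3 tg.py 4
```

```text
t 21.7333 q [-0.253  0.272 -0.408  0.889 -0.    -0.659] p [ 0.4286 -0.1109  0.088 ] head -156.72043101095767 tz [ 2.e-03 -6.e-04 -1.e+00] w 0.05300447712330972 gf 5.937431975326035 F [ 0.   0.4 -0.7]
scene tips zTop,zBot rel TCP [-0.0184  0.0049] [-0.0181  0.0051] y 0.0306 -0.0274 xmax/min [0.0558 0.1039] [0.0567 0.1045] 352
scene mid zTop,zBot rel TCP [-0.0185  0.0035] [-0.0181  0.0031] y 0.0283 -0.0246 xmax/min [0.0256 0.0545] [0.0256 0.0547] 194
scene rear zTop,zBot rel TCP [-0.0213  0.0022] [-0.0209  0.0015] y 0.0225 -0.0146 xmax/min [-0.0967 -0.0607] [-0.0963 -0.0752] 212
top tips zTop,zBot rel TCP [-0.0086  0.0061] [-0.0162  0.0077] y 0.0277 -0.0307 xmax/min [0.0899 0.1026] [0.0557 0.1024] 39
top mid zTop,zBot rel TCP None [-0.0112  0.0059] y None -0.0287 xmax/min None [0.0354 0.0543] 12
top rear zTop,zBot rel TCP None None y None None xmax/min None None 0
241 219
```

View pics/scene4.png

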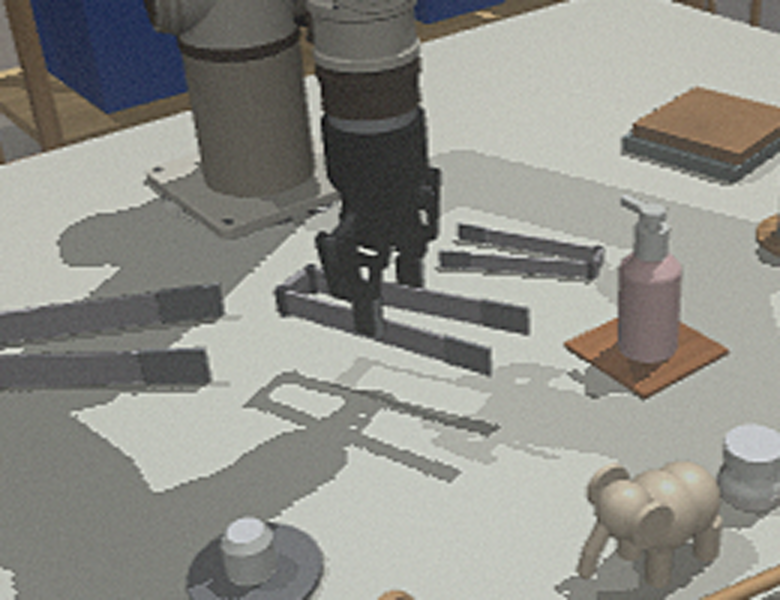

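The crop shows the tongs level in the gripper with their tips open at (510,320) and (470,360), the bottle upright on the square mat at (650,300), and the cap on its stand at (247,545).

Request:
apply_moves:
  steps:
    - [[0, 0, -0.1], [0, 0, 0.02], 0.62]
    - [[0, 0, -0.1], [0, 0, 0.037], 0.62]
    - [[0, 0, -0.1], [0, 0, 0.037], 0.62]
    - [[0, 0, 0], [0, 0, 0.037], 0.62]
    - [[0, 0, 0], [0, 0, 0.037], 0.62]
    - [[0, 0, 0], [0, 0, 0.037], 0.62]
    - [[0, 0, 0], [0, 0, 0.037], 0.62]
    - [[0, 0, 0], [0, 0, 0.035], 0.62]

```text
clock: 22.5
eef_pos: [0.4271, -0.1105, 0.1461]
tool_rot: [0.233, 0.973, -0.0, -0.001]
ft_force: [-0.4, -0.3, -0.4]
grip_width: 0.0528
grasp_force: 5.9
```

Request:
apply_moves:
  steps:
    - [[0, 0, 0], [0, 0, 0.016], 0.62]
    - [[0, 0, 0], [0, 0, 0], 0.62]
    - [[0, 0, 0], [0, 0, 0], 0.62]
    - [[0, 0, 0], [0, 0, 0], 0.62]
    - [[0, 0, 0], [0, 0, 0], 0.62]
    - [[0, 0, 0], [0, 0, 0], 0.62]
    - [[0, 0, 0], [0, 0, 0], 0.62]
    - [[0, 0, 0], [0, 0, 0], 0.62]

```text
clock: 23.17
eef_pos: [0.428, -0.1107, 0.1473]
tool_rot: [0.254, 0.967, -0.0, 0.0]
ft_force: [0.0, -0.2, -0.7]
grip_width: 0.0531
grasp_force: 5.9
```

```bash
python3 s.py; python3 go.py 150.5 .4644 -.2631 .09
```

```text
t 23.1667 q [-0.253  0.202 -0.321  1.047 -0.     0.261] p [ 0.428  -0.1107  0.1473] head 150.55717606573145 tz [ 0. -0. -1.] w 0.053073060569289364 gf 5.939106786099728 F [ 0.  -0.2 -0.7]
turn z total 0.0003 | shift total [-0.5336 -0.5737  0.2865] min rows 5.0
```

Request:
apply_moves:
  steps:
    - [[-0.07, -0.075, 0], [0, 0, 0], 0.62]
    - [[-0.1, -0.107, 0], [0, 0, 0], 0.62]
    - [[-0.11, -0.118, 0], [0, 0, 0], 0.62]
    - [[-0.11, -0.118, 0], [0, 0, 0], 0.62]
    - [[-0.09, -0.096, 0], [0, 0, 0], 0.62]
    - [[-0.054, -0.06, 0], [0, 0, 0], 0.62]
    - [[0, 0, 0.06], [0, 0, 0], 0.62]
    - [[0, 0, 0.08], [0, 0, 0], 0.62]

```text
clock: 23.83
eef_pos: [0.466, -0.2653, 0.1203]
tool_rot: [0.255, 0.967, -0.001, 0.002]
ft_force: [0.4, 0.9, -1.8]
grip_width: 0.0534
grasp_force: 5.9
```

Request:
apply_moves:
  steps:
    - [[0, 0, 0.08], [0, 0, 0], 0.62]
    - [[0, 0, 0.066], [0, 0, 0], 0.62]
    - [[0, 0, 0], [0, 0, 0], 0.62]
    - [[0, 0, 0], [0, 0, 0], 0.62]
    - [[0, 0, 0], [0, 0, 0], 0.62]
    - [[0, 0, 0], [0, 0, 0], 0.62]
    - [[0, 0, 0], [0, 0, 0], 0.62]
    - [[0, 0, 0], [0, 0, 0], 0.62]

```text
clock: 24.5
eef_pos: [0.4651, -0.2634, 0.091]
tool_rot: [0.254, 0.967, -0.0, 0.001]
ft_force: [0.2, -0.5, -0.7]
grip_width: 0.0529
grasp_force: 5.9
```

```bash
python3 s.py; python3 go.py 150.5 .4644 -.2631 .0325; python3 tg.py 5; python3 - <<'E'
from h import *
P=cloud("scene",np.load("scene5.npz")["d"]); print("cap",fitcirc(near(P,(.534,-.303),.03,.014,.034),.017,(.534,-.303)))
E
```

```text
t 24.5 q [-0.515  0.426 -0.163  0.98   0.    -0.001] p [ 0.4651 -0.2634  0.091 ] head 150.54863073930153 tz [ 1.5e-03 -8.0e-04 -1.0e+00] w 0.05294554452287895 gf 5.936703128681984 F [ 0.2 -0.5 -0.7]
turn z total 0.0003 | shift total [ 0.0038 -0.0004  0.2925] min rows 2.0
scene tips zTop,zBot rel TCP [-0.0163  0.0066] [-0.0119  0.007 ] y 0.0278 -0.0288 xmax/min [0.0558 0.1049] [0.0563 0.1046] 152
scene mid zTop,zBot rel TCP [-0.0165  0.0037] [-0.0137  0.0045] y 0.0253 -0.0263 xmax/min [0.0257 0.0547] [0.0271 0.0539] 67
scene rear zTop,zBot rel TCP [-0.0223 -0.0001] [-0.0239 -0.0078] y 0.0146 -0.0044 xmax/min [-0.0906 -0.0602] [-0.0909 -0.0851] 104
top tips zTop,zBot rel TCP None [-0.023   0.0087] y None -0.0307 xmax/min None [0.0555 0.1034] 40
top mid zTop,zBot rel TCP None [-0.0219  0.0072] y None -0.0285 xmax/min None [0.0264 0.0532] 21
top rear zTop,zBot rel TCP None [-0.0199  0.0033] y None -0.0192 xmax/min None [-0.0968 -0.0613] 44
190 251
cap (array([ 0.5337, -0.3036]), 0.0009, 134)
```

View pics/scene5.png

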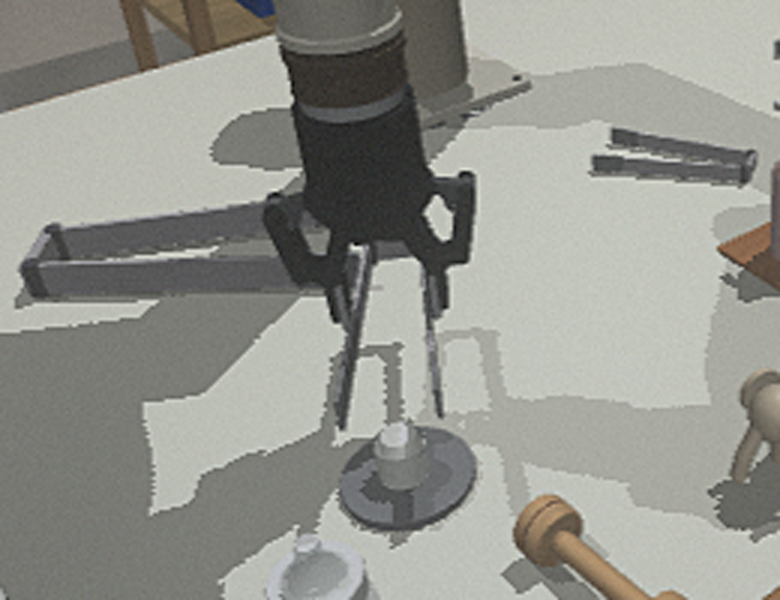

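The crop shows the open tongs centred ahead of and above the cap at (400,455), with tips at (343,425) and (440,412). I'll check the clearance to the large tongs before lowering.

```bash
python3 - <<'E'
from h import *
P=cloud("top",np.load("top0.npz")["d"]); o=bot.get_obs(); T=R.from_quat(o["tool_rot"]).as_matrix()
m=np.zeros(P.shape[:2],bool); m[int(375/1.4):int(505/1.4),int(440/1.4):int(590/1.4)]=1
m&=(P[...,2]>.01)&(P[...,2]<.05); q=P[m]
print(np.round(q[np.argsort(-q[:,0])[:4]],3), np.round(q[np.argsort(-q[:,1])[:4]],3))
D=q-o["eef_pos"]; x=-D@T[:,0]; y=-D@T[:,1]; 
print("nearest in tongs frame x max",x.max(),"rows |y|<.06:",x[abs(y)<.06].max() if (abs(y)<.06).any() else None, y[np.argmax(x)])
E
```

```text
[[ 0.34  -0.346  0.011]
 [ 0.339 -0.206  0.011]
 [ 0.338 -0.144  0.021]
 [ 0.338 -0.141  0.02 ]] [[ 0.338 -0.141  0.02 ]
 [ 0.338 -0.144  0.021]
 [ 0.17  -0.144  0.011]
 [ 0.185 -0.156  0.011]]
nearest in tongs frame x max -0.051348031011137066 rows |y|<.06: -0.13782780163239777 0.22452402099071275
```

Request:
apply_moves:
  steps:
    - [[0, 0, 0.05], [0, 0, 0], 0.62]
    - [[0, 0, 0.06], [0, 0, 0], 0.62]
    - [[0, 0, 0.06], [0, 0, 0], 0.62]
    - [[0, 0, 0.05], [0, 0, 0], 0.62]
    - [[0, 0, 0.04], [0, 0, 0], 0.62]
    - [[0, 0, 0.03], [0, 0, 0], 0.62]
    - [[0, 0, 0], [0, 0, 0], 0.62]
    - [[0, 0, 0], [0, 0, 0], 0.62]

```text
clock: 25.27
eef_pos: [0.4644, -0.2631, 0.0317]
tool_rot: [0.254, 0.967, 0.0, -0.0]
ft_force: [-0.6, 1.0, -0.6]
grip_width: 0.053
grasp_force: 5.9
```

```bash
python3 s.py; python3 tg.py 6; python3 - <<'E'
from h import *
o=bot.get_obs(); T=R.from_quat(o["tool_rot"]).as_matrix()
for n in ("scene","top"):
    P=cloud(n,np.load(n+"6.npz")["d"]); c=fitcirc(near(P,(.534,-.303),.022,.03 if n=="top" else .02,.05 if n=="top" else .034),.017,(.534,-.303)); 
    D=np.array([*c[0],0])-o["eef_pos"]; print(n,"cap",c,"ahead",-D@T[:,0],"left",-D@T[:,1])
E
```

```text
t 25.2667 q [-0.515  0.499 -0.227  0.845 -0.    -0.001] p [ 0.4644 -0.2631  0.0317] head 150.5433178190104 tz [-7.e-04  4.e-04 -1.e+00] w 0.05302897491110139 gf 5.938343200832605 F [-0.6  1.  -0.6]
scene tips zTop,zBot rel TCP [-0.0313  0.0127] [-0.0309  0.0124] y 0.0221 -0.019 xmax/min [0.0568 0.1046] [0.0558 0.1045] 959
scene mid zTop,zBot rel TCP [-0.0331  0.0041] [-0.0327  0.0037] y 0.0259 -0.0275 xmax/min [0.0252 0.0543] [0.0255 0.0545] 224
scene rear zTop,zBot rel TCP [-0.0333 -0.003 ] [-0.0334 -0.0179] y 0.0151 -0.0077 xmax/min [-0.0989 -0.0604] [-0.0986 -0.0605] 242
top tips zTop,zBot rel TCP None [-0.0315  0.0077] y None -0.0312 xmax/min None [0.0558 0.1045] 178
top mid zTop,zBot rel TCP None [-0.0383  0.0063] y None -0.0327 xmax/min None [0.0255 0.0548] 87
top rear zTop,zBot rel TCP None [-0.038   0.0036] y None -0.024 xmax/min None [-0.0995 -0.0601] 192
194 273
scene cap (array([ 0.5339, -0.3036]), 0.0008, 98) ahead 0.07969146102565107 left 0.001089107652855974
top cap (array([ 0.534, -0.303]), nan, 0) ahead 0.07948348435836858 left 0.000517490955478162
  return _methods._mean(a, axis=axis, dtype=dtype,
  ret = ret.dtype.type(ret / rcount)
```

View pics/scene6.png

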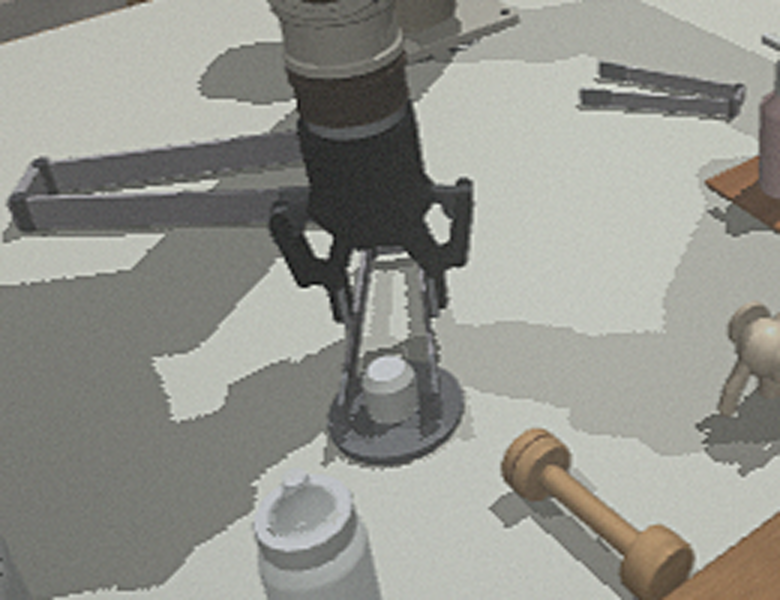

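The crop shows the cap at (390,390) between the open tip plates at (352,405) and (428,415), on the stand and untouched. Closing now.

Request:
apply_moves:
  steps:
    - [[0, 0, 0], [0, 0, 0], 0.6]
    - [[0, 0, 0], [0, 0, 0], 0.57]
    - [[0, 0, 0], [0, 0, 0], 0.55]
    - [[0, 0, 0], [0, 0, 0], 0.53]
    - [[0, 0, 0], [0, 0, 0], 0.51]
    - [[0, 0, 0], [0, 0, 0], 0.49]
    - [[0, 0, 0], [0, 0, 0], 0.48]
    - [[0, 0, 0], [0, 0, 0], 0.47]

```text
clock: 26.03
eef_pos: [0.4646, -0.2631, 0.0322]
tool_rot: [0.254, 0.967, 0.0, 0.0]
ft_force: [-0.7, 0.1, 0.2]
grip_width: 0.0406
grasp_force: 40.1
```

Request:
apply_moves:
  steps:
    - [[0, 0, 0], [0, 0, 0], 0.46]
    - [[0, 0, 0], [0, 0, 0], 0.45]
    - [[0, 0, 0], [0, 0, 0], 0.44]
    - [[0, 0, 0], [0, 0, 0], 0.43]
    - [[0, 0, 0], [0, 0, 0], 0.42]
    - [[0, 0, 0], [0, 0, 0], 0.41]
    - [[0, 0, 0], [0, 0, 0], 0.4]
    - [[0, 0, 0], [0, 0, 0], 0.4]

```text
clock: 26.7
eef_pos: [0.4646, -0.2631, 0.0322]
tool_rot: [0.254, 0.967, 0.0, 0.0]
ft_force: [0.4, 1.0, 0.7]
grip_width: 0.0403
grasp_force: 60.1
```

```bash
python3 s.py
```

```text
t 26.7 q [-0.515  0.499 -0.227  0.845  0.    -0.001] p [ 0.4646 -0.2631  0.0322] head 150.55120192449854 tz [ 2.e-04  1.e-04 -1.e+00] w 0.040278638983377656 gf 60.147973909042776 F [0.4 1.  0.7]
```

Request:
apply_moves:
  steps:
    - [[0, 0, 0], [0, 0, 0], 0.35]
    - [[0, 0, -0.01], [0, 0, 0], 0.35]
    - [[0, 0, -0.03], [0, 0, 0], 0.35]
    - [[0, 0, -0.05], [0, 0, 0], 0.35]
    - [[0, 0, -0.05], [0, 0, 0], 0.35]
    - [[0, 0, -0.04], [0, 0, 0], 0.35]
    - [[0, 0, -0.02], [0, 0, 0], 0.35]
    - [[0, 0, 0], [0, 0, 0], 0.35]

```text
clock: 27.37
eef_pos: [0.4656, -0.2638, 0.074]
tool_rot: [0.254, 0.967, -0.0, 0.002]
ft_force: [1.0, -0.7, -1.6]
grip_width: 0.0406
grasp_force: 59.7
```

```bash
python3 s.py; python3 tg.py 7
```

```text
t 27.3667 q [-0.515  0.446 -0.183  0.938 -0.    -0.001] p [ 0.4656 -0.2638  0.074 ] head 150.53915218317684 tz [ 0.0029 -0.0018 -1.    ] w 0.0406139531291627 gf 59.659825251437724 F [ 1.  -0.7 -1.6]
scene tips zTop,zBot rel TCP [-0.0226  0.0114] [-0.0224  0.0116] y 0.0086 -0.0114 xmax/min [0.0565 0.1047] [0.0586 0.1044] 474
scene mid zTop,zBot rel TCP [-0.0136  0.0015] [-0.0184  0.0019] y 0.0161 -0.0213 xmax/min [0.0263 0.0525] [0.0269 0.0543] 49
scene rear zTop,zBot rel TCP [-0.0238 -0.0013] [-0.0238 -0.0149] y 0.0156 -0.0016 xmax/min [-0.0914 -0.0607] [-0.0919 -0.0872] 78
top tips zTop,zBot rel TCP None [-0.0188  0.006 ] y None -0.023 xmax/min None [0.0561 0.1034] 54
top mid zTop,zBot rel TCP None [-0.0122  0.0053] y None -0.0226 xmax/min None [0.0367 0.0537] 12
top rear zTop,zBot rel TCP None [-0.0238  0.0026] y None -0.0154 xmax/min None [-0.0972 -0.0613] 40
191 258
```

View pics/scene7.png

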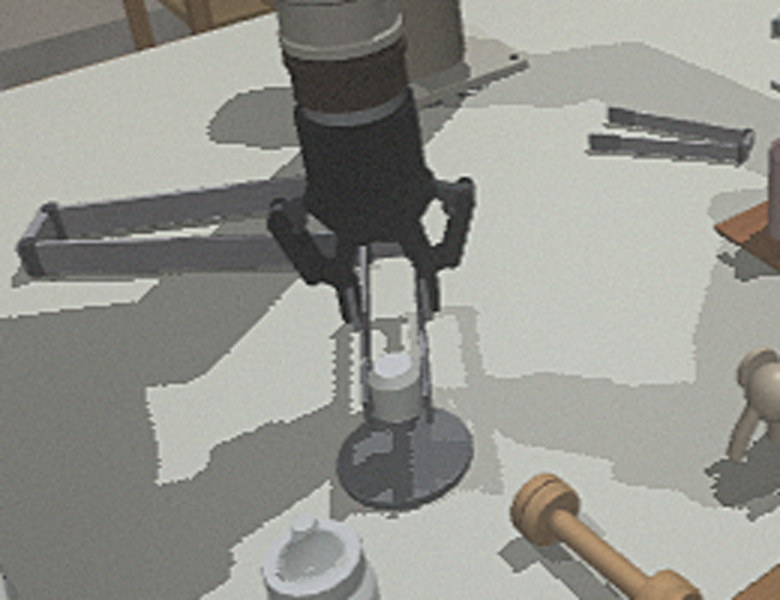

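The crop shows the cap at (393,385) held between the tips and lifted clear of the stand at (405,455).

Request:
apply_moves:
  steps:
    - [[0, 0, -0.05], [0, 0, 0], 0.35]
    - [[0, 0, -0.1], [0, 0, 0], 0.35]
    - [[0, 0, -0.12], [0, 0, 0], 0.35]
    - [[0, 0, -0.12], [0, 0, 0], 0.35]
    - [[0, 0, -0.12], [0, 0, 0], 0.35]
    - [[0, 0, -0.11], [0, 0, -0.01], 0.35]
    - [[0, 0, -0.06], [0, 0, -0.02], 0.35]
    - [[0, 0, 0], [0, 0, -0.03], 0.35]

```text
clock: 28.13
eef_pos: [0.4661, -0.264, 0.2121]
tool_rot: [0.16, 0.987, -0.001, 0.003]
ft_force: [1.2, -0.2, -1.7]
grip_width: 0.04
grasp_force: 59.7
```

Request:
apply_moves:
  steps:
    - [[0, 0, 0], [0, 0, -0.036], 0.35]
    - [[0, 0, 0], [0, 0, -0.038], 0.35]
    - [[0, 0, 0], [0, 0, -0.038], 0.35]
    - [[0, 0, 0], [0, 0, -0.038], 0.35]
    - [[0, 0, 0], [0, 0, -0.038], 0.35]
    - [[0, 0, 0], [0, 0, -0.038], 0.35]
    - [[0, 0, 0], [0, 0, -0.034], 0.35]
    - [[0, 0, 0], [0, 0, -0.024], 0.35]

```text
clock: 28.8
eef_pos: [0.4642, -0.263, 0.2082]
tool_rot: [-0.282, 0.959, 0.0, -0.0]
ft_force: [-0.1, 0.1, -1.8]
grip_width: 0.04
grasp_force: 59.7
```

Request:
apply_moves:
  steps:
    - [[0, 0, 0], [0, 0, -0.014], 0.35]
    - [[0, 0, 0], [0, 0, 0], 0.35]
    - [[0, 0, 0], [0, 0, 0], 0.35]
    - [[0, 0, 0], [0, 0, 0], 0.35]
    - [[0, 0, 0], [0, 0, 0], 0.35]
    - [[0, 0, 0], [0, 0, 0], 0.35]
    - [[0, 0, 0], [0, 0, 0], 0.35]
    - [[0, 0, 0], [0, 0, 0], 0.35]

```text
clock: 29.47
eef_pos: [0.4645, -0.2632, 0.2081]
tool_rot: [-0.3, 0.954, 0.0, -0.0]
ft_force: [0.1, -0.9, -1.4]
grip_width: 0.0403
grasp_force: 59.7
```

```bash
python3 s.py; python3 go.py 215 .4222 .2963 .21
```

```text
t 29.4667 q [-0.515  0.328  0.018  1.261 -0.    -1.126] p [ 0.4645 -0.2632  0.2081] head -145.02840004211947 tz [-1.e-04  0.e+00 -1.e+00] w 0.04033865643161012 gf 59.68704464379698 F [ 0.1 -0.9 -1.4]
turn z total -0.0002 | shift total [-1.4312  2.4128 -0.0094] min rows 14.0
```

Request:
apply_moves:
  steps:
    - [[-0.045, 0.076, 0], [0, 0, 0], 0.35]
    - [[-0.072, 0.121, 0], [0, 0, 0], 0.35]
    - [[-0.09, 0.1517, 0], [0, 0, 0], 0.35]
    - [[-0.09, 0.1517, 0], [0, 0, 0], 0.35]
    - [[-0.09, 0.1517, 0], [0, 0, 0], 0.35]
    - [[-0.09, 0.1517, 0], [0, 0, 0], 0.35]
    - [[-0.09, 0.1517, 0], [0, 0, 0], 0.35]
    - [[-0.09, 0.1517, 0], [0, 0, 0], 0.35]

```text
clock: 30.13
eef_pos: [0.4449, -0.0049, 0.2083]
tool_rot: [-0.3, 0.954, -0.0, 0.0]
ft_force: [0.8, -0.0, -0.5]
grip_width: 0.0402
grasp_force: 59.7
```

Request:
apply_moves:
  steps:
    - [[-0.09, 0.1517, 0], [0, 0, 0], 0.35]
    - [[-0.09, 0.1517, 0], [0, 0, 0], 0.35]
    - [[-0.09, 0.1517, 0], [0, 0, 0], 0.35]
    - [[-0.09, 0.1517, 0], [0, 0, 0], 0.35]
    - [[-0.09, 0.1517, 0], [0, 0, 0], 0.35]
    - [[-0.09, 0.1517, 0], [0, 0, 0], 0.35]
    - [[-0.09, 0.1517, 0], [0, 0, 0], 0.35]
    - [[-0.072, 0.121, 0], [0, 0, 0], 0.35]

```text
clock: 30.8
eef_pos: [0.4242, 0.2705, 0.2083]
tool_rot: [-0.301, 0.954, 0.0, 0.0]
ft_force: [0.8, -0.1, -0.4]
grip_width: 0.0402
grasp_force: 59.8
```

Request:
apply_moves:
  steps:
    - [[-0.045, 0.076, 0], [0, 0, 0], 0.35]
    - [[-0.027, 0.046, 0], [0, 0, 0], 0.35]
    - [[0, 0, 0], [0, 0, 0], 0.35]
    - [[0, 0, 0], [0, 0, 0], 0.35]
    - [[0, 0, 0], [0, 0, 0], 0.35]
    - [[0, 0, 0], [0, 0, 0], 0.35]
    - [[0, 0, 0], [0, 0, 0], 0.35]
    - [[0, 0, 0], [0, 0, 0], 0.35]

```text
clock: 31.47
eef_pos: [0.4227, 0.2953, 0.2083]
tool_rot: [-0.3, 0.954, -0.0, 0.0]
ft_force: [0.0, 0.5, -1.8]
grip_width: 0.0402
grasp_force: 59.8
```

```bash
python3 s.py; python3 go.py 215 .4222 .2963 .125; python3 - <<'E'
from h import *
o=bot.get_obs()
for n in ("scene","top"):
    im,d=camera(n); np.savez(n+"8.npz",im=im,d=d); P=cloud(n,d); z0=o["eef_pos"][2]
    hsv=cv2.cvtColor(im,cv2.COLOR_RGB2HSV)
    m=(np.hypot(P[...,0]-.4877,P[...,1]-.3422)<.03)&(P[...,2]>z0-.03)&(P[...,2]<z0+.03)&(hsv[...,2]>120)
    q=P[m]; print(n,"cap",len(q),np.round(np.percentile(q,[2,50,98],axis=0),4).tolist() if len(q) else None)
    print(" tin",fitcirc(near(P,(.488,.3425),.045,.016,.062),.030,(.488,.342)))
    print(" bottle body",fitcirc(near(P,(.519,.083),.045,.02,.078),.026,(.519,.083)))
E
```

```text
t 31.4667 q [ 6.100e-01  2.920e-01 -3.200e-02  1.247e+00 -0.000e+00  1.000e-03] p [0.4227 0.2953 0.2083] head -145.10306032944848 tz [ 2.e-04  0.e+00 -1.e+00] w 0.04019752282853692 gf 59.77577431127429 F [ 0.   0.5 -1.8]
turn z total -0.0006 | shift total [-0.0008  0.0057  0.4165] min rows 3.0
scene cap 48 [[0.4779, 0.3292, 0.2087], [0.4926, 0.3376, 0.2164], [0.5032, 0.3493, 0.2197]]
 tin (array([0.4872, 0.3422]), 0.0019, 341)
 bottle body (array([0.52  , 0.0838]), 0.0012, 413)
top cap 64 [[0.4764, 0.335, 0.2108], [0.4869, 0.3451, 0.2175], [0.4973, 0.3554, 0.2231]]
 tin (array([0.4848, 0.3422]), 0.0013, 71)
 bottle body (array([0.5208, 0.0849]), 0.0005, 37)
```

Cap is over the tin. Lower to about 30 mm above the rim.

Request:
apply_moves:
  steps:
    - [[0, 0.004, 0.03], [0, 0, 0], 0.35]
    - [[0, 0, 0.06], [0, 0, 0], 0.35]
    - [[0, 0, 0.08], [0, 0, 0], 0.35]
    - [[0, 0, 0.08], [0, 0, 0], 0.35]
    - [[0, 0, 0.08], [0, 0, 0], 0.35]
    - [[0, 0, 0.05], [0, 0, 0], 0.35]
    - [[0, 0, 0.03], [0, 0, 0], 0.35]
    - [[0, 0, 0], [0, 0, 0], 0.35]

```text
clock: 32.23
eef_pos: [0.4211, 0.2962, 0.1246]
tool_rot: [-0.301, 0.954, -0.0, -0.001]
ft_force: [-0.8, -0.8, -2.4]
grip_width: 0.0401
grasp_force: 59.7
```

Request:
apply_moves:
  steps:
    - [[0, 0, 0], [0, 0, 0], 0.35]
    - [[0, 0, 0], [0, 0, 0], 0.35]
    - [[0, 0, 0], [0, 0, 0], 0.35]
    - [[0, 0, 0], [0, 0, 0], 0.35]
    - [[0, 0, 0], [0, 0, 0], 0.35]
    - [[0, 0, 0], [0, 0, 0], 0.35]
    - [[0, 0, 0], [0, 0, 0], 0.35]
    - [[0, 0, 0], [0, 0, 0], 0.35]

```text
clock: 32.9
eef_pos: [0.422, 0.2969, 0.1262]
tool_rot: [-0.301, 0.954, 0.0, 0.0]
ft_force: [-0.3, -0.4, -1.6]
grip_width: 0.0404
grasp_force: 59.8
```

```bash
python3 s.py; python3 - <<'E'
from h import *
im,d=camera("scene"); u,v=proj("scene",[.4877,.3422,.1])[0].astype(int); print(u,v)
save("scene9.png",im[max(v-110,0):v+130,max(u-150,0):u+130],2.5)
P=cloud("scene",d); print(fitcirc(near(P,(.488,.3425),.045,.016,.062),.030,(.488,.342)),fitcirc(near(P,(.519,.083),.045,.02,.078),.026,(.519,.083)))
E
```

```text
t 32.9 q [ 0.613  0.358 -0.165  1.047  0.     0.002] p [0.422  0.2969 0.1262] head -145.01614923565666 tz [ 2.e-04  1.e-04 -1.e+00] w 0.04042758737465433 gf 59.77724768221378 F [-0.3 -0.4 -1.6]
383 167
(array([0.4873, 0.342 ]), 0.0019, 345) (array([0.52  , 0.0837]), 0.0013, 413)
```

View pics/scene9.png

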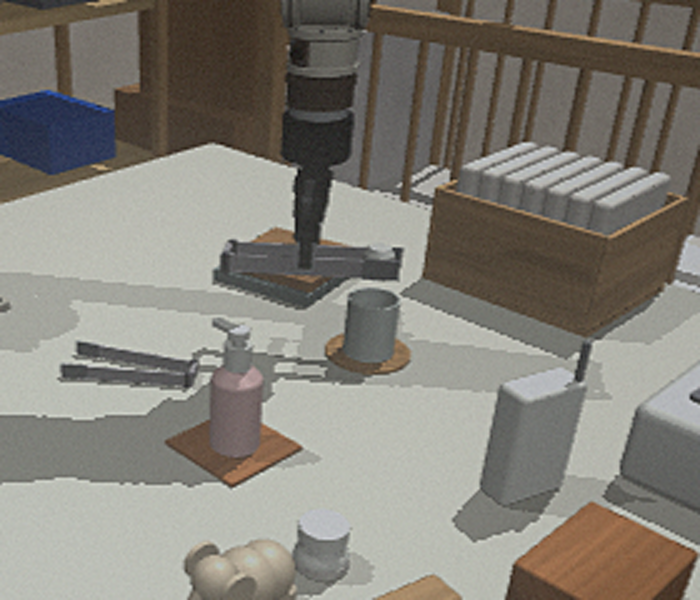

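The crop shows the cap in the tongs' tips at (380,255), just above the tin (373,325) on the round mat. The bottle stands centred on the square mat at (237,410). Handing in.

```bash
python3 -c "
from workcell import bot
print(bot.job_done())"
```

```text
the job is handed in; nothing more can be done
None
```

The tin now stands on the round mat and the bottle on the square one, both upright and within about 2 mm of centre; the tongs are holding the cap about 30 mm above the tin's mouth, and I handed the job in at about 33 s.

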